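Re-set a fanlight handle in the drilling jig

ROBOT

A 6-joint arm with a two-finger parallel gripper is mounted at the origin on the work surface. World frame = base frame: x ahead of the robot, y to its left, z up, the work surface at z = 0. Lengths are in m, angles in rad, forces in N, time in s.
With the tool pointing down it reaches from about 0.3 to 0.875 m from the base axis. Payload 6.4 kg.
Tool frame: the origin (TCP) lies at the very end of the fingers, on their centre line; the grasp point (between the pads) lies 19 mm behind it (r.grip_depth is the distance from the TCP to the grasp point, in m); z points along the fingers, x is the direction in which the jaws open and shut, and the axes are right-handed (so a half turn about z gives the same grasp; the last joint's range is limited). The gripper opens to 88 mm and grips with 3 to 60 N. Pads are 18 mm wide; open, the fingers measure 123 mm over their backs; the gripper's body (75 mm by 187 mm) begins 45 mm behind the grasp point.
Start: joints at [-1.386, 0.181, 1.607, -0, 1.354, -0.206], TCP at [0.219, -0.532, 0.239] pointing down, gripper open.
Joint ranges: [-2.99, 2.99], [-0.89, 2.07], [0.3, 2.58], [-1.14, 4.28], [0, 2.63], [-3.12, 3.12]. Speed limits (rad/s): [2.57, 2.57, 3.01, 3.14, 3.14, 3.14].

INTERFACE

Orientations are given as a unit quaternion [x, y, z, w].
In Python, from workcell import r gives the robot as it stands. The module is installed in compiled form; this text tells all that it offers.
- The arm moves only by the tool step_arm, never from a script. Its argument "plan" is one flat list of numbers, 7 for each row, row after row: the finger opening in cm, from 0 to 8.81, then the shift along the world's x, y, z in cm, then the turn, a rotation vector about the world's x, y, z in rad. A call has 1 to 10 rows; each row is the pose to reach, as a shift and turn from the pose commanded when the call began; what a row does not reach only later rows make up. A row lasts 1/12 s, in which the tool goes at most 41.7 mm and 7.16 degrees, less where a joint would pass 70% of its speed; a pose out of reach is approached as far as the arm can. A call with a gripper value outside its range is refused whole. The fingers move at their own pace and stop on an object; "squeeze" is the grip in N (left out, the last holds). Time passes only in rows, so rows that repeat a pose let the fingers close. It gives the time, the measured TCP pose, the force and the opening at its end, in the units of the state.
- r.read_state(): the state, without advancing time (a new reading comes with each control period).
- r.grab_frame(name): name is "scene" or "side" or "wrist"; returns a dict with "frame" (420x560x3 uint8, blue, green, red), "fx", "fy", "cx", "cy" (pixels), "R" (3x3) and "t" (3): a world point X has camera coordinates R X + t. Camera axes: x right, y down, z forward; pixel columns grow to the right and rows downward; lengths in m; the calibration is good to about 2 mm. A picture is of the moment at which its call begins. There is no depth.
- r.close_job(): hands the job in, once; it reports no verdict.
The state is a dict: "time_s": time; "qpos": joint angles; "joint_vel": joint speeds; "joint_torque": joint torques, N m; "tool_pos": TCP position; "eef_rot": TCP orientation; "force": force on the tool from outside, world axes, zero at the start; "ft_torque": the same for the moment, N m; "opening": opening from 0.0 (shut) to 1.0 (fully open).
Only numpy, scipy, OpenCV 4.12 (cv2) and the standard library are available. Lean on these libraries where they do the work, as an engineer would, in place of code of your own. Each camera call takes 0.05 s, during which the arm holds its last target.

TASK

The cream fanlight handle has been clamped in the drilling jig with its lever well short of the stop pin. Back the red clamp knob off just enough to free the handle (no more than half a turn), bring the lever round until it rests against the stop pin, and tighten the knob again so the handle is firmly held; then swing the drill guide all the way in so that its brass bush stands over the dimple in the lever. Leave the other things on the counter where they are.

Things in the scene. Friction and masses are not known exactly. Their poses are not given: they have to be found in the camera images.
- jig: Dark blue-grey drilling jig bolted to the counter: 16 mm base plate, round steel nest, C-frame screw clamp. Origin: on the counter under the vertical axis of nest and clamp; z up. Plate spans x -90 to 110, y -130 to 70 mm. Column 36 x 50 mm at x 76; its arm reaches over the axis, top 97 mm above the counter, nose 42 mm across. Nest plate 74 mm square, top at 26 mm.
- stop_pin (a point): Top centre of the steel stop pin, 12 mm across, 58 mm above the counter, on the jig at x -48, y -13 mm. When the lever rests against it, coming from the jig's +y side, the lever points along the jig's -x and the handle's axes are parallel to the jig's (same yaw).
- knob_grip (a point): Middle of the red wing knob's wing, on the clamp axis, 119 mm above the counter, 22 mm above the arm nose. The wing is an upright slab 56 mm long, 12 mm thick, 26 mm high (105 to 131 mm above the counter) on a round hub 30 mm across, 11 mm high. The point's x axis runs along the wing and turns with it. The knob does not rise or sink.
- knob (a joint): Clamp knob turn, rad; grows as it is backed off (anticlockwise from above), falls as tightened. Starts -0.15 to 0.15. At 0 the foot presses the handle with about 38 N; each 0.1 rad tighter adds about 4.5 N; hard limit -0.7. It lifts the foot 2 mm per rad: handle free from about 0.9 rad, foot about 1 mm clear at 1.4. Self-locking; takes 0.1 to 0.3 N m to turn.
- foot: Black rubber-faced clamp foot, 24 mm across, 8 mm thick, at the lower end of the screw spindle on the clamp axis, under the arm. Origin in the middle of its underside, z up. Sprung by about 1.6 mm; it does not turn with the knob.
- handle: Cream fanlight handle, loose, 200 to 325 g, in the nest (1 mm play) under the foot. Rose 52 mm across, 14 thick; neck 26 across; top 48 above its underside. Origin: middle of the underside, 16 mm above the counter; z up. Lever along its own -x to 112 mm out, 14 wide, 48 to 62 mm above the counter, end 18 mm round. Starts turned 0.9 to 1.5 rad from the stop pin, towards the jig's +y.
- dimple (a point): Dark drilling dimple, 6 mm across, on top of the lever 75 mm out from the handle's axis, 62 mm above the counter.
- guide (a joint): Swing of the dark steel drill-guide arm about its pivot post, rad. 0 = fully in (hard limit; the bush is then over the dimple if the lever is at the stop pin). Grows as it swings out, anticlockwise from above, to 2.4. Starts parked out at 1.3 to 1.9; moves easily (about 0.5 N at the bush) and stays where it is left.
- guide_pivot (a point): Pivot of the guide arm, on the jig at x -50 mm, y -95 mm, 71 mm above the counter. The post is 22 mm across.
- guide_bush (a point): On the axis of the brass bush at the free end of the guide arm, 99.5 mm above the counter, 98 mm from the pivot. The bush is an upright round sleeve 18 mm across, 75 to 111 mm above the counter; pinch or push it. The arm below it is 20 mm wide (end 26 mm), 66 to 75 mm above the counter, so it passes over the lever.
- glass_square: Smoked glass square 90 x 90 x 6 mm, lying on the counter to the left. Origin under its centre. Leave it alone.
- casement_peg: Bronze casement peg: 55 x 18 mm foot plate with an upright pin, 29 mm high. Origin under its centre. Leave it alone.
- bumper_stop: Black rubber bumper stop, 36 mm across, 22 mm high. Origin under its centre. Leave it alone.
- packer_a: Steel hinge packer 75 x 30 x 5 mm lying on the counter in front of the robot. Origin under its centre. Leave it alone.
- packer_b: Another steel hinge packer, same size, to the right of the jig. Origin under its centre. Leave it alone.
- screwdriver: Screwdriver lying on the counter to the right. Leave it alone.
- screw_dish: Small steel dish, 80 mm across, 30 mm high, to the right. Leave it alone.
Not all that is in view belongs to the job. Of the things shaped like the handle, the cream one is meant.

How it is judged:
By the outcome, as a careful person would: the job done as asked, in the order asked, and still so for the second after the job is handed in, with the robot touching nothing.
It also fails if it takes over 69 s, if anything falls off the work surface, if the arm or the gripper's body presses on something with over 40 N, if the wrist force passes 120 N, or if a joint passes its speed limit or range.

## Working session

There is one attempt and no reset: what is moved stays moved. The work goes in short steps, Python scripts to look and compute and a tool call to move; the robot and the scene stay as the last step left them, time stands still between calls to the robot, and variables do not carry over. Pictures are saved under pics/ and viewed, and the job is handed in when it is done.

Besides the shell and the picture viewer there is one more tool, called after "Emit:" as name(argument=value, ...) on one line, values as JSON. step_arm: Moves the arm, as the interface text tells. Its arguments: {"type":"object","properties":{"plan":{"type":"array"},"squeeze":{"type":"number"}},"required":["plan"]}

```bash
mkdir -p pics; cat > h.py <<'E'
from workcell import r
import numpy as np, cv2
def shot(n,tag):
    f=r.grab_frame(n); cv2.imwrite(f'pics/{tag}.png',f['frame']); return f
def proj(f,X):
    c=np.array(f['R'])@np.array(X)+np.array(f['t']); return (f['fx']*c[0]/c[2]+f['cx'], f['fy']*c[1]/c[2]+f['cy'])
def ray(f,u,v):
    R=np.array(f['R']);d=R.T@np.array([(u-f['cx'])/f['fx'],(v-f['cy'])/f['fy'],1]);o=-R.T@np.array(f['t']);return o,d
def onz(f,u,v,z):
    o,d=ray(f,u,v);return o+d*(z-o[2])/d[2]
E
python3 - <<'E'
from h import *
for n in ['scene','side','wrist']:
    f=shot(n,n+'0'); R=np.array(f['R']); print(n,-R.T@np.array(f['t']),R[2],f['fx'])
print(r.read_state())
E
```

```text
scene [1.34863983 0.29504937 0.68167227] [-0.79839254 -0.26721018 -0.53959992] 395.70796589482666
side [0.24368853 0.68690976 0.76054656] [ 0.26483459 -0.70338642 -0.65962883] 466.1059070932461
wrist [ 0.28368666 -0.50549431  0.3835461 ] [-0.2482166  -0.10025448 -0.96350275] 378.8115714008366
{'time_s': 0.15, 'qpos': array([-1.38631146e+00,  1.81370435e-01,  1.60773872e+00, -6.94192550e-06,
        1.35379618e+00, -2.06300220e-01]), 'joint_vel': array([ 0.00031706, -0.00249131, -0.00172284,  0.0012841 , -0.00036543,
        0.00052138]), 'joint_torque': array([-3.49810693e-05, -4.34234333e+01, -3.42180133e+01,  7.02448050e-02,
        3.55834595e-02, -8.30591898e-05]), 'tool_pos': array([ 0.21896622, -0.53125042,  0.23803621]), 'eef_rot': array([ 8.30937789e-01, -5.56364952e-01, -4.61435344e-04, -4.66767127e-04]), 'force': array([-0.42445001,  1.10058164,  0.04302972]), 'ft_torque': array([ 0.014512  , -0.02382006, -0.01438755]), 'opening': 1.0004393523250616}
```

View pics/scene0.png

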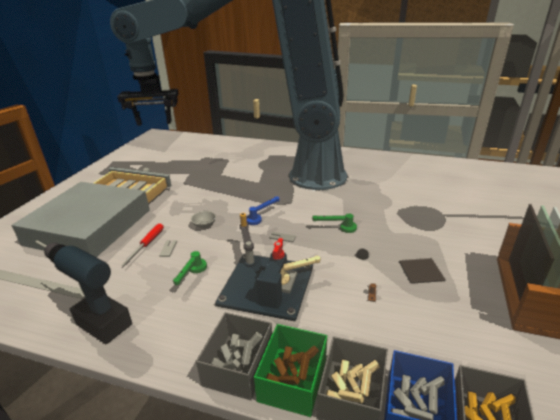

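View pics/side0.png

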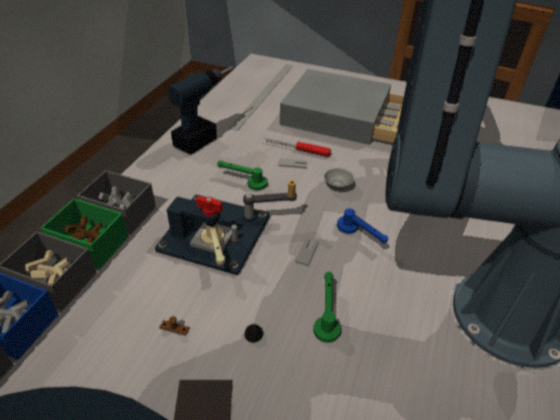

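View pics/wrist0.png

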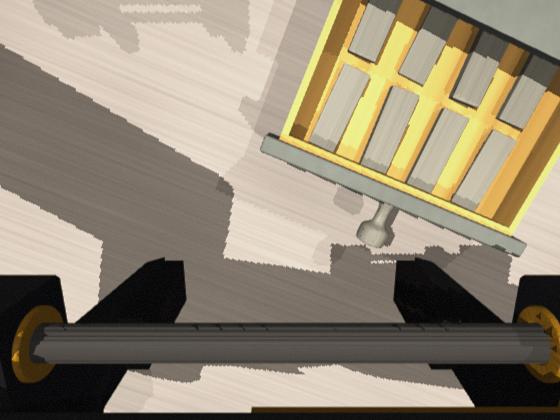

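The things shaped like the handle, in the scene view, are blue at (263,210), green at (335,220), green at (190,267) and cream at (300,266). The cream one is clamped in the jig, so it's the one meant. I'll enlarge it to confirm and to measure.

```bash
python3 - <<'E'
import cv2
a=cv2.imread('pics/scene0.png')[225:320,205:335]; b=cv2.imread('pics/side0.png')[165:285,145:310]
cv2.imwrite('pics/c1.png',cv2.resize(a,None,fx=6,fy=6,interpolation=2)); cv2.imwrite('pics/c2.png',cv2.resize(b,None,fx=4.8,fy=4.8,interpolation=2))
E
```

```text
(no output)
```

View pics/c1.png

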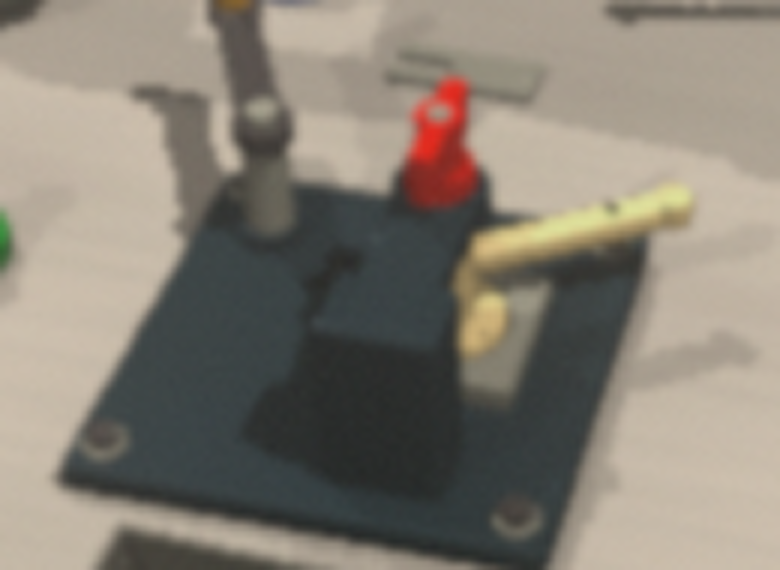

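View pics/c2.png

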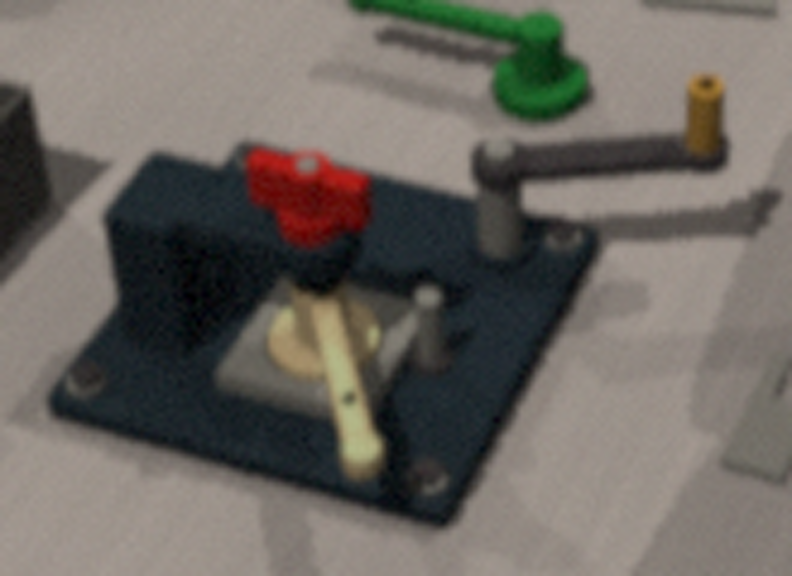

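The crops confirm the cream handle under the clamp. In side-view pixels, stop pin top ≈(234,226), post top (249,196), knob top (209,199), bush top (292,182) and dimple (218,248). Next I'll cast rays for these.

```bash
python3 - <<'E'
from h import *
S=r.grab_frame('side');C=r.grab_frame('scene')
s=lambda U,V:((U+.5)/4.8-.5+145,(V+.5)/4.8-.5+165)
c=lambda U,V:((U+.5)/6-.5+205,(V+.5)/6-.5+225)
def tri(p,q):
    o1,d1=ray(S,*p);o2,d2=ray(C,*q)
    A=np.stack([d1,-d2],1);k=np.linalg.lstsq(A,o2-o1,rcond=None)[0]
    a,b=o1+d1*k[0],o2+d2*k[1];return (a+b)/2,np.linalg.norm(a-b)
P={}
for n,p,z in [('pin',(428,292),.058),('bush',(706,83),.111),('dimple',(349,398),.062),('knob',(308,163),.131),('leverend',(360,447),.062),('Wl',(252,155),.131),('Wr',(368,180),.131)]:
    print(n,onz(S,*s(*p),z).round(4))
for n,p in [('L',(52,396)),('R',(600,232)),('F',(447,510))]: print('plate top',n,onz(S,*s(*p),.016).round(4))
for n,p,z in [('dimple',(612,207),.062),('knob',(438,113),.131)]: print('C',n,onz(C,*c(*p),z).round(4))
for n,p in [('FL',(62,475)),('R',(652,235)),('F',(548,552))]: print('C plate',n,onz(C,*c(*p),.016).round(4))
print(tri(s(498,150),c(264,112)),tri(s(349,398),c(612,207)),tri(s(308,163),c(438,113)))
E
```

```text
pin [0.5849 0.0291 0.058 ]
bush [ 0.5003 -0.1006  0.111 ]
dimple [0.5858 0.1056 0.062 ]
knob [0.6322 0.0443 0.131 ]
leverend [0.5687 0.1292 0.062 ]
Wl [0.657 0.049 0.131]
Wr [0.6032 0.0443 0.131 ]
plate top L [0.7335 0.1185 0.016 ]
plate top R [ 0.5453 -0.0825  0.016 ]
plate top F [0.5386 0.111  0.016 ]
C dimple [0.5839 0.1073 0.062 ]
C knob [0.63   0.0475 0.131 ]
C plate FL [ 0.7508 -0.0724  0.016 ]
C plate R [0.5416 0.1153 0.016 ]
C plate F [0.7363 0.1221 0.016 ]
(array([ 0.58461846, -0.04810769,  0.08182363]), np.float64(0.0016254270636947275)) (array([0.58518106, 0.10728934, 0.06334164]), np.float64(0.0008535334797512141)) (array([0.63103441, 0.04719136, 0.13255804]), np.float64(0.001884945435956887))
```

```bash
python3 - <<'E'
import numpy as np
from scipy.optimize import least_squares
J=np.array([[0,0],[0,0],[-50,-95],[-48,-13],[110,70],[110,70],[-90,70],[-90,70],[-90,-130],[110,-130]])/1e3
W=np.array([[.6322,.0443],[.630,.0475],[.5846,-.0481],[.5849,.0291],[.7335,.1185],[.7363,.1221],[.5386,.111],[.5416,.1153],[.5453,-.0825],[.7508,-.0724]])
f=lambda p:((J@np.array([[np.cos(p[2]),np.sin(p[2])],[-np.sin(p[2]),np.cos(p[2])]])+p[:2])-W)
s=least_squares(lambda p:f(p).ravel(),[.63,.045,0],loss='soft_l1',f_scale=.003);p=s.x;print(p);print((f(p)*1000).round(1))
d=np.array([.5852,.1065])-p[:2];print('lever',np.hypot(*d),np.arctan2(*d[::-1]),'turn',np.pi+p[2]-np.arctan2(*d[::-1]))
R=np.array([[np.cos(p[2]),-np.sin(p[2])],[np.sin(p[2]),np.cos(p[2])]]);pv=p[:2]+R@[-.05,-.095];b=np.array([.5003,-.1006])-pv;print('piv',pv,'bush r',np.hypot(*b),'guide',(np.arctan2(*b[::-1])-np.arctan2(95,-25)-p[2])%(2*np.pi))
E
```

```text
[0.63112723 0.04730908 0.04518189]
[[-1.1  3. ]
 [ 1.1 -0.2]
 [ 0.9 -1.8]
 [-1.1  3.1]
 [ 4.4  3.7]
 [ 1.6  0.1]
 [-0.5  2.2]
 [-3.5 -2.1]
 [ 1.8 -4.1]
 [-3.9 -5.2]]
lever 0.07491912816543625 2.2306789180373743 turn 0.9560956250456534
piv [ 0.58546908 -0.0498523 ] bush r 0.09914182203424832 guide 1.8056506351056596
```

Emit:
step_arm(plan=[5,24,33,0,0,0,-0.3,5,24,33,0,0,0,-0.3,5,24,33,0,0,0,-0.3,5,24,33,0,0,0,-0.3,5,24,33,0,0,0,-0.3,5,24,33,0,0,0,-0.3,5,24,33,0,0,0,-0.3,5,24,33,0,0,0,-0.3,5,24,33,0,0,0,-0.3,5,24,33,0,0,0,-0.3], squeeze=40)

```text
time_s: 1.08
tool_pos: [0.4602, -0.199, 0.2389]
eef_rot: [0.739, -0.674, 0.0, -0.0]
force: [0.6, -1.3, -0.0]
opening: 0.564
```

Emit:
step_arm(plan=[5,17.2,24.7,-3,0,0,0,5,17.2,24.7,-3,0,0,0,5,17.2,24.7,-3,0,0,0,5,17.2,24.7,-3,0,0,0,5,17.2,24.7,-3,0,0,0,5,17.2,24.7,-3,0,0,0,5,17.2,24.7,-3,0,0,0,5,17.2,24.7,-3,0,0,0,5,17.2,24.7,-3,0,0,0,5,17.2,24.7,-3,0,0,0])

```text
time_s: 1.92
tool_pos: [0.6306, 0.0454, 0.2081]
eef_rot: [0.739, -0.674, -0.0, 0.001]
force: [0.3, 0.3, -0.3]
opening: 0.566
```

```bash
python3 - <<'E'
from h import *
f=shot('wrist','w1');g=shot('side','s1')
s=r.read_state();print(s['time_s'],s['tool_pos'],s['eef_rot'],s['qpos'],s['opening'])
print(proj(f,[.631,.0465,.131]),proj(f,[.631,.0465,.11]))
E
```

```text
2.0167 [0.63042897 0.0439693  0.20873573] [ 7.38091650e-01 -6.74700372e-01 -3.66136704e-05  3.51478813e-04] [-1.17603536e-01  3.31408354e-01  1.48397777e+00 -5.44328065e-04
  1.32667617e+00  1.36364562e+00] 0.5709474232583516
(np.float64(287.1576606782999), np.float64(227.21324839965072)) (np.float64(287.33316384420607), np.float64(217.8488022280232))
```

View pics/w1.png

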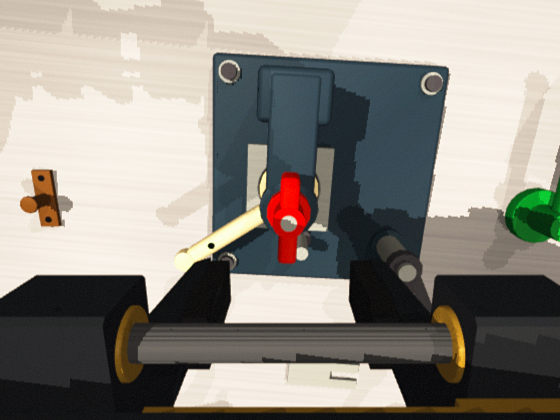

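Wrist view shows the wing from (290,176) to (287,262), spindle dot at (288,223), pin top (301,254), post top (406,270) and dimple (211,245). I'll refine the positions from these.

```bash
python3 - <<'E'
from h import *
f=shot('wrist','w2')
a=f['frame'].astype(int);m=((a[...,2]>150)&(a[...,1]<70)&(a[...,0]<70)).astype('uint8')
ys,xs=np.nonzero(m);
print('red',xs.min(),xs.max(),ys.min(),ys.max())
for y in (178,182,186,252,256,260):
    q=xs[ys==y];print(y,q.min() if len(q) else 0,q.max() if len(q) else 0)
for n,u,v,z in [('knob',288,223,.131),('far',290,175,.131),('near',287,262,.131),('pin',301,254,.058),('post',406,271,.08),('dim',211,245,.062),('pl',217,54,.016),('pr',448,68,.016),('pb',415,280,.016),('plb',213,268,.016)]:
    print(n,onz(f,u,v,z).round(4))
E
```

```text
red 265 307 173 262
178 279 295
182 278 296
186 278 297
252 278 293
256 278 293
260 278 292
knob [0.6335 0.0448 0.131 ]
far [0.6632 0.0462 0.131 ]
near [0.6077 0.0431 0.131 ]
pin [0.5857 0.0299 0.058 ]
post [ 0.5874 -0.052   0.08  ]
dim [0.5885 0.1043 0.062 ]
pl [0.7394 0.1136 0.016 ]
pr [ 0.7459 -0.0792  0.016 ]
pb [ 0.5526 -0.0861  0.016 ]
plb [0.5476 0.1101 0.016 ]
```

Emit:
step_arm(plan=[5,0.1,0.05,-4,0,0,-0.02,5,0.1,0.05,-7,0,0,-0.02,5,0.1,0.05,-9,0,0,-0.02,5,0.1,0.05,-9.7,0,0,-0.02,5,0.1,0.05,-9.7,0,0,-0.02,1.5,0.1,0.05,-9.7,0,0,-0.02,0,0.1,0.05,-9.7,0,0,-0.02,0,0.1,0.05,-9.7,0,0,-0.02,0,0.1,0.05,-9.7,0,0,-0.02,0,0.1,0.05,-9.7,0,0,-0.02], squeeze=45)

```text
time_s: 2.9
tool_pos: [0.6327, 0.0458, 0.1129]
eef_rot: [0.732, -0.682, 0.001, -0.001]
force: [-0.9, 0.5, 0.7]
opening: 0.212
```

```bash
python3 - <<'E'
from h import *
f=shot('wrist','w3');g=shot('side','s3')
cv2.imwrite('pics/s3c.png',cv2.resize(g['frame'][120:300,120:320],None,fx=3,fy=3))
print(r.read_state())
E
```

```text
{'time_s': 3.0, 'qpos': array([-1.14181658e-01,  4.39749501e-01,  1.54676800e+00,  8.21991197e-04,
        1.15410546e+00,  1.38547818e+00]), 'joint_vel': array([ 0.00021452,  0.00012766, -0.00397986,  0.00681251,  0.00302813,
        0.00144764]), 'joint_torque': array([ -4.93852749, -50.41780114, -30.08240461,  -1.37364339,
        -0.28783601,  -0.2253515 ]), 'tool_pos': array([0.63238922, 0.04628506, 0.11243688]), 'eef_rot': array([ 7.31691403e-01, -6.81635764e-01,  1.66970576e-04, -5.90340048e-04]), 'force': array([-0.26291705, -0.56381941,  4.29964913]), 'ft_torque': array([-0.27616022,  0.06563002, -0.09073311]), 'opening': 0.13395673689664278}
```

View pics/w3.png

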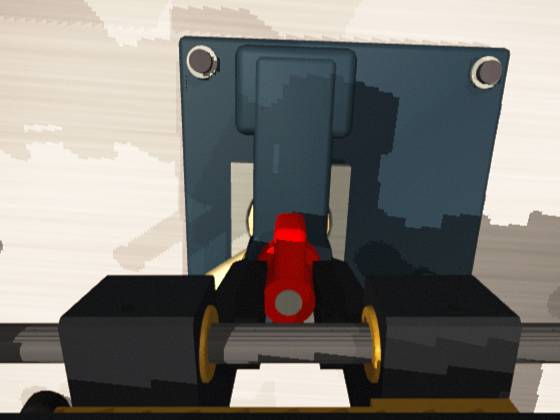

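View pics/s3c.png

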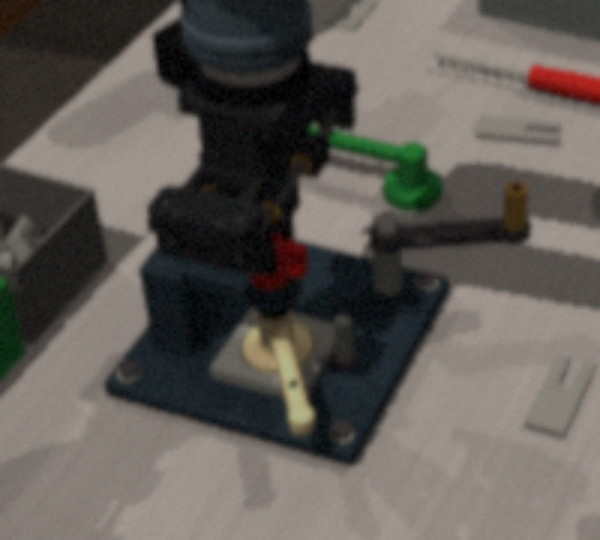

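The wing is gripped at 11.8 mm opening, which matches its 12 mm thickness. Now backing the knob off by 1.4 rad.

Emit:
step_arm(plan=[0,0,0,0,0,0,0.08,0,0,0,0,0,0,0.16,0,0,0,0,0,0,0.24,0,0,0,0,0,0,0.32,0,0,0,0,0,0,0.4,0,0,0,0,0,0,0.48,0,0,0,0,0,0,0.56,0,0,0,0,0,0,0.64,0,0,0,0,0,0,0.7,0,0,0,0,0,0,0.7])

```text
time_s: 3.83
tool_pos: [0.6325, 0.046, 0.1125]
eef_rot: [0.922, -0.388, 0.001, -0.0]
force: [-0.7, 0.2, 4.3]
opening: 0.131
```

Emit:
step_arm(plan=[0,0,0,0,0,0,0.08,0,0,0,0,0,0,0.16,0,0,0,0,0,0,0.24,0,0,0,0,0,0,0.32,0,0,0,0,0,0,0.4,0,0,0,0,0,0,0.48,0,0,0,0,0,0,0.56,0,0,0,0,0,0,0.64,0,0,0,0,0,0,0.7,0,0,0,0,0,0,0.7])

```text
time_s: 4.67
tool_pos: [0.6328, 0.0459, 0.1124]
eef_rot: [0.999, -0.05, 0.001, -0.0]
force: [0.8, 0.5, 3.0]
opening: 0.132
```

Emit:
step_arm(plan=[3,0,0,0,0,0,0,5,0,0,0,0,0,0,5,0,0,0,0,0,0,5,0,0,3,0,0,0,5,0,0,7,0,0,0,5,0,0,10,0,0,0,5,0,0,10,0,0,0,5,0,0,10,0,0,0])

```text
time_s: 5.33
tool_pos: [0.6333, 0.0457, 0.2141]
eef_rot: [0.999, -0.05, 0.002, 0.0]
force: [0.3, -0.0, -0.9]
opening: 0.566
```

```bash
python3 - <<'E'
from h import *
f=shot('wrist','w4')
s=r.read_state();print(s['time_s'],s['tool_pos'],s['eef_rot'],s['qpos'],s['opening'],s['force'])
E
```

```text
5.3833 [0.63198832 0.04579999 0.21177718] [ 9.98729603e-01 -5.03897073e-02  2.32056599e-04  6.46525950e-05] [-1.14603340e-01  3.31595627e-01  1.47738698e+00 -1.02162517e-04
  1.33213860e+00 -1.37570972e-02] 0.5692798054412498 [-0.28655579  1.03250227 -0.61179197]
```

View pics/w4.png

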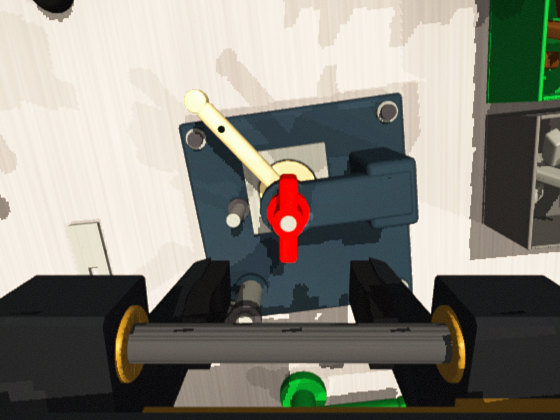

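```bash
python3 - <<'E'
from h import *
f=r.grab_frame('wrist')
for n,u,v,z in [('knob',288,223,.131),('pin',234,220,.058),('dim',222,129,.062),('end',196,100,.062),('wf',288,175,.131),('wn',288,262,.131),('tl',181,125,.016),('tr',401,94,.016),('br',412,300,.016)]:
    print(n,onz(f,u,v,z).round(4))
E
```

```text
knob [0.6323 0.0469 0.131 ]
pin [0.5859 0.0323 0.058 ]
dim [0.5876 0.1057 0.062 ]
end [0.5714 0.1286 0.062 ]
wf [0.6354 0.0769 0.131 ]
wn [0.6297 0.0209 0.131 ]
tl [0.5441 0.1115 0.016 ]
tr [0.7366 0.118  0.016 ]
br [ 0.7432 -0.0792  0.016 ]
```

Wing now lies at world yaw 1.47, so it turned with the tool. The lever is at 2.21 rad and needs about 0.96 rad to reach the stop. I'll straddle the lever at 88 mm out.

Emit:
step_arm(plan=[4.5,-2,3,0,0,0,0.12,4.5,-5.3,7.1,0,0,0,0.24,4.5,-5.3,7.1,0,0,0,0.36,4.5,-5.3,7.1,0,0,0,0.48,4.5,-5.3,7.1,-3,0,0,0.6,4.5,-5.3,7.1,-6,0,0,0.74,4.5,-5.3,7.1,-8,0,0,0.74,4.5,-5.3,7.1,-8,0,0,0.74])

```text
time_s: 6.1
tool_pos: [0.5739, 0.1168, 0.1245]
eef_rot: [0.949, 0.315, -0.006, -0.002]
force: [-0.9, 1.0, -1.0]
opening: 0.513
```

```bash
python3 - <<'E'
from h import *
f=shot('wrist','w5');g=shot('side','s5')
cv2.imwrite('pics/s5c.png',cv2.resize(g['frame'][120:300,120:320],None,fx=3,fy=3))
s=r.read_state();print(s['time_s'],s['tool_pos'],s['eef_rot'],s['qpos'],s['opening'],s['force'])
E
```

```text
6.2 [0.57753792 0.11679967 0.12979328] [ 9.49462375e-01  3.13872443e-01 -2.18332266e-03 -7.21455600e-04] [-1.72776418e-03  3.32123958e-01  1.65529021e+00 -9.30409223e-06
  1.15877735e+00 -6.40263465e-01] 0.510826474148216 [0.50466774 0.34681653 0.57909236]
```

View pics/w5.png

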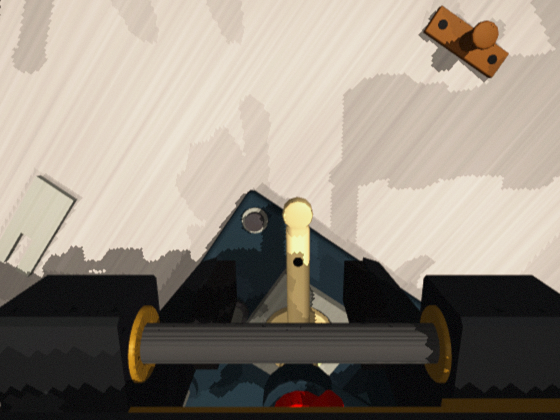

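View pics/s5c.png

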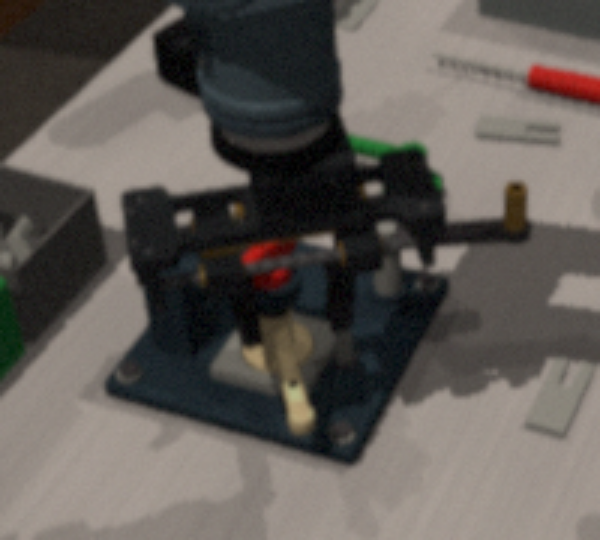

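Emit:
step_arm(plan=[4.5,0.1,0,-2,0,0,0,4.5,0.1,0,-4,0,0,0,4.5,0.1,0,-6,0,0,0,4.5,0.1,0,-7.5,0,0,0,4.5,0.1,0,-8.4,0,0,0,4.5,0.1,0,-8.4,0,0,0,4.5,0.1,0,-8.4,0,0,0])

```text
time_s: 6.78
tool_pos: [0.5807, 0.1168, 0.0486]
eef_rot: [0.949, 0.314, 0.0, 0.0]
force: [0.8, 0.9, -0.9]
opening: 0.512
```

```bash
python3 - <<'E'
from h import *
f=shot('wrist','w6');g=shot('scene','c6')
cv2.imwrite('pics/c6c.png',cv2.resize(g['frame'][180:320,205:365],None,fx=4,fy=4))
s=r.read_state();print(s['time_s'],s['tool_pos'],s['eef_rot'],s['opening'],s['force'])
# arc plan: rows of shifts about axis
A=np.array([.632,.0465]);p=s['tool_pos'][:2]-A
for a in np.arange(.1,1.01,.1):
    c,sn=np.cos(a),np.sin(a);q=np.array([c*p[0]-sn*p[1],sn*p[0]+c*p[1]]);print(round(a,2),((q-p)*100).round(2))
E
```

```text
6.8833 [0.58134311 0.11685686 0.04938162] [9.49278501e-01 3.14433790e-01 1.24761121e-03 4.02749056e-04] 0.5102367303953343 [-0.23664897 -0.09333395  0.39865793]
0.1 [-0.68 -0.54]
0.2 [-1.3  -1.15]
0.3 [-1.85 -1.81]
0.4 [-2.34 -2.53]
0.5 [-2.75 -3.29]
0.6 [-3.09 -4.09]
0.7 [-3.34 -4.92]
0.8 [-3.51 -5.77]
0.9 [-3.59 -6.63]
1.0 [-3.59 -7.5 ]
```

View pics/c6c.png

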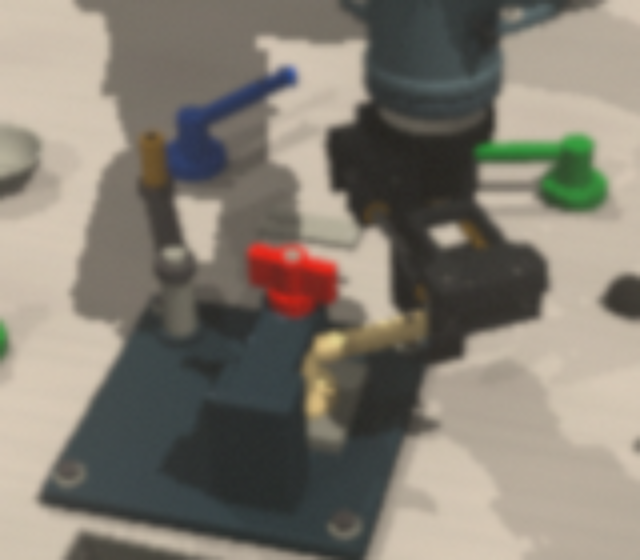

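Emit:
step_arm(plan=[2.2,0,0,0,0,0,0,2.2,0,0,0,0,0,0,2.2,-0.35,-0.27,0,0,0,0.05,2.2,-0.68,-0.54,0,0,0,0.1,2.2,-1.0,-0.84,0,0,0,0.15,2.2,-1.3,-1.15,0,0,0,0.2,2.2,-1.58,-1.48,0,0,0,0.25,2.2,-1.85,-1.81,0,0,0,0.3,2.2,-2.1,-2.17,0,0,0,0.35,2.2,-2.34,-2.53,0,0,0,0.4])

```text
time_s: 7.72
tool_pos: [0.557, 0.0914, 0.0484]
eef_rot: [0.867, 0.498, 0.001, 0.0]
force: [0.5, 1.8, 0.2]
opening: 0.253
```

Emit:
step_arm(plan=[2.2,-0.21,-0.38,0,0,0,0.05,2.2,-0.41,-0.76,0,0,0,0.1,2.2,-0.59,-1.16,0,0,0,0.15,2.2,-0.75,-1.56,0,0,0,0.2,2.2,-0.88,-1.97,0,0,0,0.25,2.2,-1.0,-2.39,0,0,0,0.3,2.2,-1.09,-2.81,0,0,0,0.35,2.2,-1.17,-3.24,0,0,0,0.4,2.2,-1.22,-3.67,0,0,0,0.45,2.2,-1.25,-4.1,0,0,0,0.5])

```text
time_s: 8.55
tool_pos: [0.5446, 0.0504, 0.0484]
eef_rot: [0.717, 0.697, 0.0, 0.0]
force: [-0.6, 0.9, -0.1]
opening: 0.251
```

```bash
python3 - <<'E'
from h import *
f=shot('wrist','w7');g=shot('side','s7')
cv2.imwrite('pics/s7c.png',cv2.resize(g['frame'][140:300,120:320],None,fx=4,fy=4,interpolation=2))
s=r.read_state();print(s['time_s'],s['tool_pos'],s['eef_rot'],s['opening'],s['force'])
E
```

```text
8.65 [0.54457995 0.05008262 0.04833336] [7.17947020e-01 6.96097534e-01 2.96522757e-04 4.60386489e-04] 0.24734143822686627 [0.02333659 0.30114988 0.49908548]
```

View pics/w7.png

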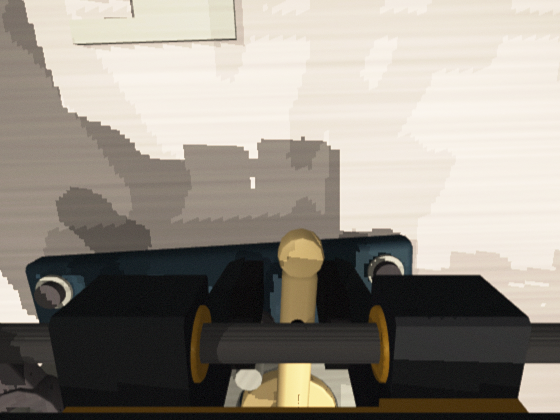

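View pics/s7c.png

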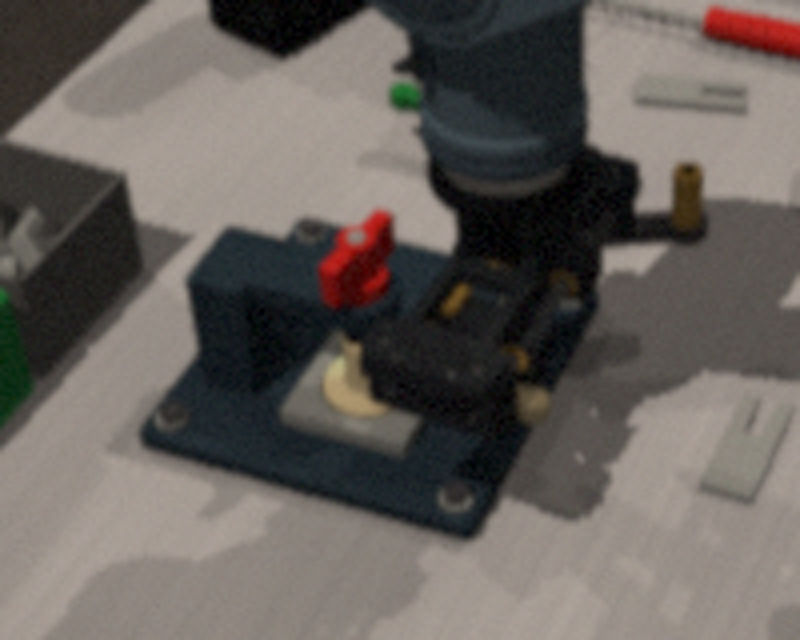

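Emit:
step_arm(plan=[2.2,0,-0.2,0,0,0,0.02,2.2,0,-0.4,0,0,0,0.04,2.2,0,-0.6,0,0,0,0.05,2.2,0,-0.8,0,0,0,0.05,2.2,0,-0.9,0,0,0,0.05,2.2,0,-1.0,0,0,0,0.05,2.2,0,-1.0,0,0,0,0.05])

```text
time_s: 9.23
tool_pos: [0.5441, 0.0404, 0.0477]
eef_rot: [0.7, 0.714, -0.0, -0.0]
force: [0.4, -0.2, 0.7]
opening: 0.25
```

Emit:
step_arm(plan=[2.2,0,-0.05,0,0,0,0,2.2,0,-0.1,0,0,0,0,2.2,0,-0.15,0,0,0,0,2.2,0,-0.15,0,0,0,0,2.2,0,-0.15,0,0,0,0])

```text
time_s: 9.65
tool_pos: [0.5441, 0.039, 0.0477]
eef_rot: [0.7, 0.714, -0.0, 0.0]
force: [-0.1, 0.1, 0.7]
opening: 0.249
```

```bash
python3 - <<'E'
from h import *
f=shot('wrist','w8')
s=r.read_state();print(s['time_s'],s['tool_pos'],s['eef_rot'],s['opening'],s['force'],s['ft_torque'])
E
```

```text
9.7 [0.5441294  0.03901415 0.04766919] [ 7.00283041e-01  7.13865296e-01 -4.81007659e-05  4.01945496e-06] 0.24699892975724128 [-0.84839874  0.12818738  0.00340378] [ 0.11950058 -0.10505414 -0.03585832]
```

View pics/w8.png

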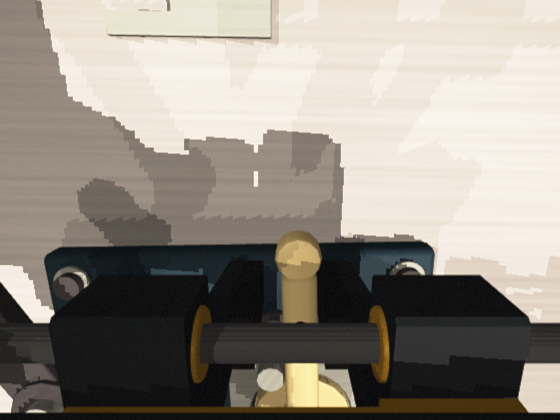

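The lever's left edge (287) is still a few pixels from the pin's edge (282), and there is no contact force yet. Pushing a little further.

Emit:
step_arm(plan=[2.2,0,-0.05,0,0,0,0,2.2,0,-0.1,0,0,0,0,2.2,0,-0.15,0,0,0,0,2.2,0,-0.2,0,0,0,0,2.2,0,-0.25,0,0,0,0,2.2,0,-0.25,0,0,0,0,2.2,0,-0.25,0,0,0,0])

```text
time_s: 10.28
tool_pos: [0.5439, 0.0376, 0.0474]
eef_rot: [0.7, 0.714, 0.001, -0.001]
force: [0.8, 6.8, -2.3]
opening: 0.248
```

Emit:
step_arm(plan=[2.2,0,-0.05,0,0,0,0,2.2,0,-0.1,0,0,0,0,2.2,0,-0.15,0,0,0,0,2.2,0,-0.15,0,0,0,0])

```text
time_s: 10.62
tool_pos: [0.5438, 0.0372, 0.0471]
eef_rot: [0.7, 0.714, 0.001, -0.001]
force: [2.4, 11.0, -3.0]
opening: 0.25
```

```bash
python3 - <<'E'
from h import *
f=shot('wrist','w9')
cv2.imwrite('pics/w9c.png',cv2.resize(f['frame'][220:420,180:400],None,fx=3,fy=3))
s=r.read_state();print(s['time_s'],s['tool_pos'],s['eef_rot'],s['opening'],s['force'],s['ft_torque'])
E
```

```text
10.6667 [0.54382324 0.03714791 0.04717397] [ 0.70031655  0.71383058  0.00103499 -0.00125027] 0.25127581153521367 [ 1.77778037 10.86229383 -2.98007136] [ 1.75635182 -0.47092216  0.10503816]
```

View pics/w9c.png

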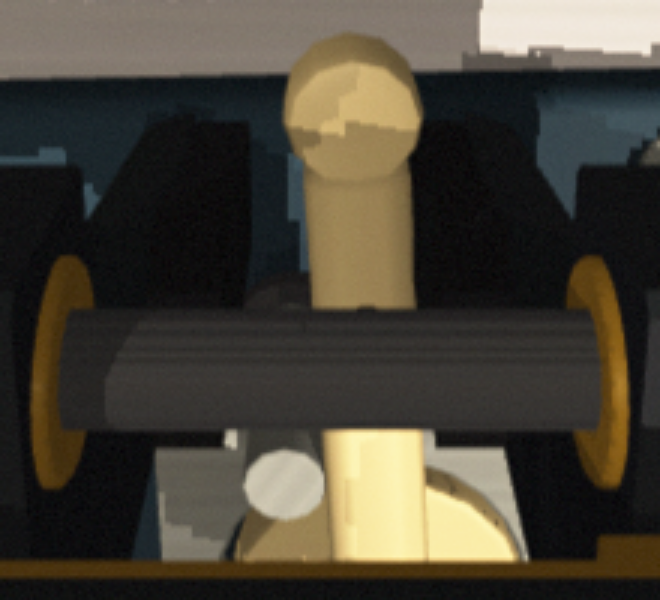

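Contact force is 11 N and the lever touches the pin. Release gently and lift.

Emit:
step_arm(plan=[2.2,0,0.2,0,0,0,0,2.2,0,0.4,0,0,0,0,2.2,0,0.5,0,0,0,0,3,0,0.5,0,0,0,0,3,0,0.5,1,0,0,0,3,0,0.5,4,0,0,0,3,0,0.5,8,0,0,0,3,0,0.5,12,0,0,0,3,0,0.5,16.5,0,0,0,3,0,0.5,16.5,0,0,0])

```text
time_s: 11.5
tool_pos: [0.5486, 0.0392, 0.2224]
eef_rot: [0.7, 0.714, 0.004, 0.006]
force: [0.6, 0.3, -0.0]
opening: 0.336
```

```bash
python3 - <<'E'
from h import *
f=shot('wrist','w10');g=shot('side','s10')
cv2.imwrite('pics/s10c.png',cv2.resize(g['frame'][165:285,145:310],None,fx=4.8,fy=4.8,interpolation=2))
s=r.read_state();print(s['time_s'],s['tool_pos'],s['eef_rot'],s['opening'],s['force'],s['qpos'])
E
```

```text
11.6 [0.54586766 0.03952387 0.21622928] [0.70037157 0.71377096 0.00182592 0.00271018] 0.3429944383460606 [-0.57274533 -0.248544   -0.58394476] [-1.44511124e-01  1.36191429e-01  1.70504892e+00 -2.61785340e-04
  1.29382139e+00 -1.73418667e+00]
```

View pics/w10.png

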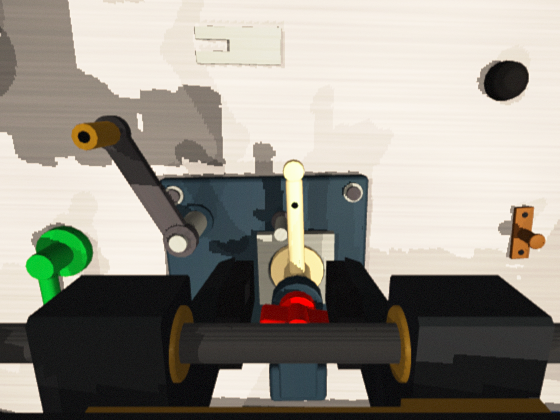

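View pics/s10c.png

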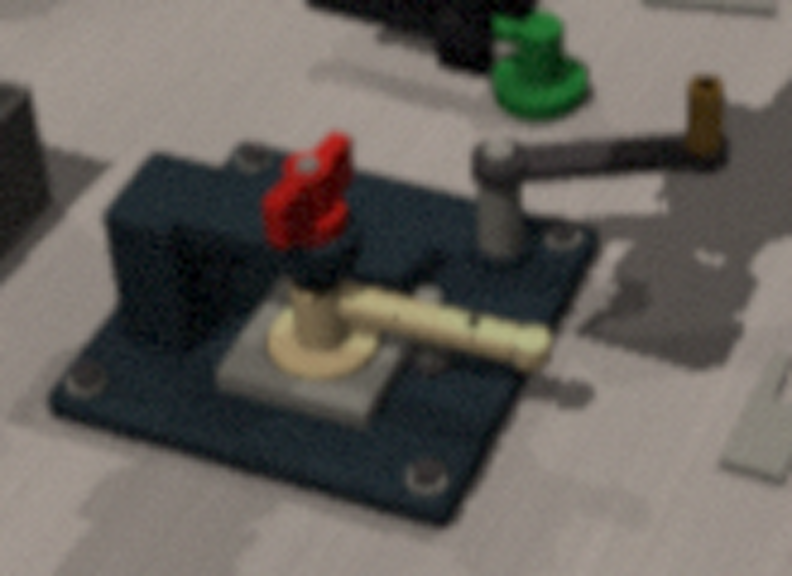

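Emit:
step_arm(plan=[5,2,0,1,0,0,-0.12,5,4,0,1,0,0,-0.24,5,6,0,1,0,0,-0.36,5,8,0.4,1,0,0,-0.48,5,8.5,0.6,0,0,0,-0.6,5,8.7,0.6,0,0,0,-0.72,5,8.7,0.6,0,0,0,-0.84,5,8.7,0.6,0,0,0,-0.96,5,8.7,0.6,0,0,0,-1.08,5,8.7,0.6,0,0,0,-1.2])

```text
time_s: 12.43
tool_pos: [0.6299, 0.0459, 0.2101]
eef_rot: [0.982, 0.191, -0.002, -0.001]
force: [0.2, 0.2, 0.5]
opening: 0.568
```

Emit:
step_arm(plan=[5,0,0,0,0,0,-0.12,5,0,0,0,0,0,-0.24,5,0,0,0,0,0,-0.36,5,0,0,0,0,0,-0.49,5,0,0,0,0,0,-0.49,5,0,0,0,0,0,-0.49])

```text
time_s: 12.93
tool_pos: [0.6302, 0.0459, 0.2109]
eef_rot: [0.999, -0.048, -0.002, -0.0]
force: [-0.7, -0.5, -0.3]
opening: 0.562
```

```bash
python3 - <<'E'
from h import *
f=shot('wrist','w11')
s=r.read_state();print(s['time_s'],s['tool_pos'],s['eef_rot'],2*np.arctan2(s['eef_rot'][1],s['eef_rot'][0]),s['opening'],s['force'],s['qpos'][5])
E
```

```text
12.9833 [0.6304001  0.04596682 0.21129779] [ 9.98838165e-01 -4.81755856e-02 -1.19637280e-03 -5.25208933e-05] -0.09638854944223095 0.5682497147410295 [0.22092479 0.41174238 0.06504636] -0.018249889754900824
```

View pics/w11.png

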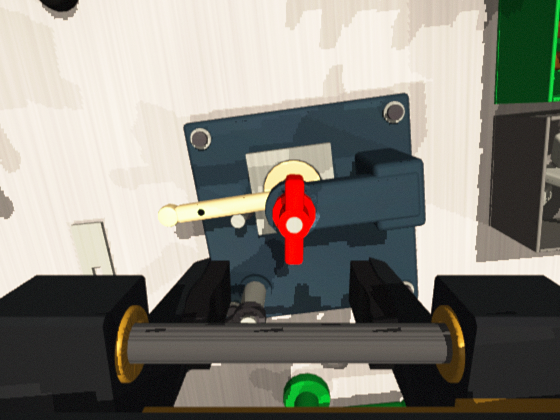

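The wing is upright in the image at (294,225), and the lever lies along -x against the pin top at (238,221). Measuring the lever angle before tightening.

```bash
python3 - <<'E'
from h import *
f=r.grab_frame('wrist')
P={}
for n,u,v,z in [('pin',238,221,.058),('dim',201.5,212,.062),('end',167.5,215,.062),('knob',294,224.5,.131),('tl',185,125,.016),('tr',407,95,.016)]:
    P[n]=onz(f,u,v,z);print(n,P[n].round(4))
d=P['dim']-P['end'];print(np.arctan2(d[1],d[0]));d=P['tr']-P['tl'];print(np.arctan2(d[1],d[0]))
E
```

```text
pin [0.5872 0.0312 0.058 ]
dim [0.5595 0.0426 0.062 ]
end [0.5318 0.0428 0.062 ]
knob [0.6342 0.0459 0.131 ]
tl [0.5453 0.111  0.016 ]
tr [0.7391 0.1174 0.016 ]
-0.004998285469811287
0.03314557893913573
```

Emit:
step_arm(plan=[5,0.1,0,-4,0,0,0,5,0.1,0,-7,0,0,0,5,0.1,0,-9,0,0,0,5,0.1,0,-9.9,0,0,0,5,0.1,0,-9.9,0,0,0,1.5,0.1,0,-9.9,0,0,0,0,0.1,0,-9.9,0,0,0,0,0.1,0,-9.9,0,0,0,0,0.1,0,-9.9,0,0,0,0,0.1,0,-9.9,0,0,0], squeeze=50)

```text
time_s: 13.87
tool_pos: [0.6329, 0.046, 0.115]
eef_rot: [0.999, -0.05, 0.001, 0.0]
force: [1.0, -0.7, -0.2]
opening: 0.213
```

Emit:
step_arm(plan=[0,0,0,0,0,0,0,0,0,0,0,0,0,0])

```text
time_s: 14.03
tool_pos: [0.6328, 0.046, 0.1145]
eef_rot: [0.999, -0.05, 0.001, 0.0]
force: [-0.0, 0.6, 2.0]
opening: 0.133
```

Emit:
step_arm(plan=[0,0,0,0,0,0,-0.08,0,0,0,0,0,0,-0.16,0,0,0,0,0,0,-0.24,0,0,0,0,0,0,-0.32,0,0,0,0,0,0,-0.4,0,0,0,0,0,0,-0.48,0,0,0,0,0,0,-0.56,0,0,0,0,0,0,-0.64,0,0,0,0,0,0,-0.72,0,0,0,0,0,0,-0.8])

```text
time_s: 14.87
tool_pos: [0.6325, 0.0461, 0.1145]
eef_rot: [0.9, -0.437, 0.0, -0.0]
force: [-0.4, 0.6, 3.8]
opening: 0.132
```

Emit:
step_arm(plan=[0,0,0,0,0,0,-0.08,0,0,0,0,0,0,-0.16,0,0,0,0,0,0,-0.24,0,0,0,0,0,0,-0.32,0,0,0,0,0,0,-0.4,0,0,0,0,0,0,-0.48,0,0,0,0,0,0,-0.56,0,0,0,0,0,0,-0.64,0,0,0,0,0,0,-0.72,0,0,0,0,0,0,-0.8])

```text
time_s: 15.7
tool_pos: [0.6324, 0.0463, 0.1145]
eef_rot: [-0.659, 0.752, -0.0, 0.0]
force: [-0.4, 1.5, 3.2]
opening: 0.132
```

Emit:
step_arm(plan=[0,0,0,0,0,0,0,3,0,0,0,0,0,0,5,0,0,0,0,0,0,5,0,0,0,0,0,0,5,0,0,3,0,0,0,5,0,0,7,0,0,0,5,0,0,10,0,0,0,5,0,0,10,0,0,0,5,0,0,10,0,0,0])

```text
time_s: 16.45
tool_pos: [0.6335, 0.0458, 0.2161]
eef_rot: [-0.66, 0.751, -0.002, 0.002]
force: [-0.4, 0.2, -1.5]
opening: 0.568
```

```bash
python3 - <<'E'
from h import *
f=shot('wrist','w12')
s=r.read_state();print(s['time_s'],s['tool_pos'],s['eef_rot'],2*np.arctan2(s['eef_rot'][1],s['eef_rot'][0]),s['opening'],s['force'],s['qpos'][5])
g=shot('side','s12')
cv2.imwrite('pics/s12c.png',cv2.resize(g['frame'][165:285,145:310],None,fx=4.8,fy=4.8,interpolation=2))
E
```

```text
16.5 [0.63211885 0.04595978 0.21375958] [-6.60234695e-01  7.51059306e-01 -2.14796476e-04  1.40867853e-04] 4.5838551184164364 0.5701809204730746 [ 0.18676262 -0.17782171 -0.61389661] 1.5850146784600698
```

View pics/w12.png

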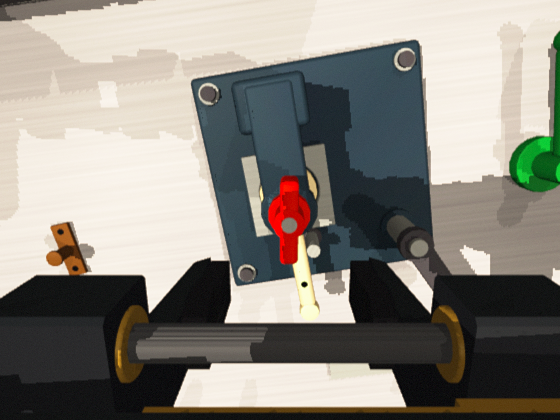

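View pics/s12c.png

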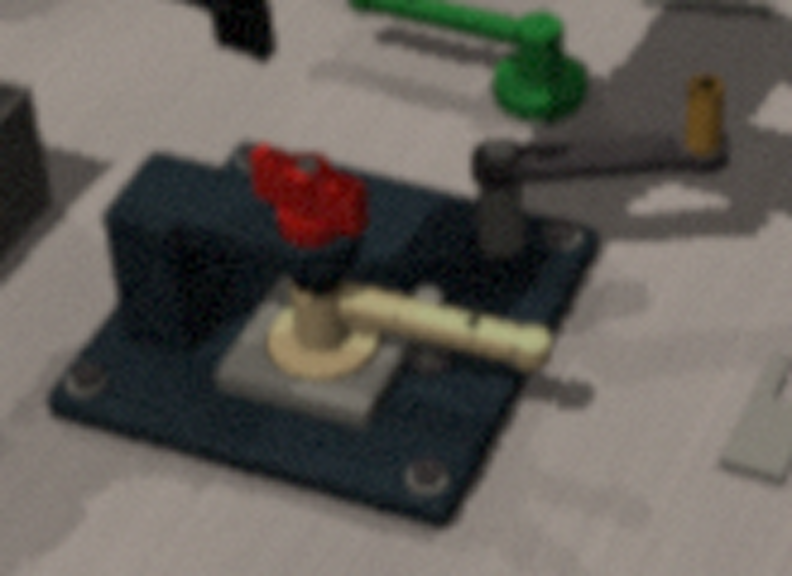

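The wing is now 0.2 rad past its starting angle, so tighter than at first, and the lever is still on the pin. Next is the guide bush, at about (0.500,-0.101).

Emit:
step_arm(plan=[5,-3,-3.3,0,0,0,0,5,-6,-6.6,0,0,0,0,5,-9,-10,0,0,0,0,5,-12,-13.3,0,0,0,0,5,-13.1,-14.6,0,0,0,0,5,-13.1,-14.6,-3,0,0,0,5,-13.1,-14.6,-5,0,0,0,5,-13.1,-14.6,-5,0,0,0], squeeze=15)

```text
time_s: 17.22
tool_pos: [0.4968, -0.0989, 0.1579]
eef_rot: [-0.659, 0.752, 0.005, -0.002]
force: [-1.3, -0.2, -0.6]
opening: 0.568
```

```bash
python3 - <<'E'
from h import *
f=shot('wrist','w13')
s=r.read_state();print(s['time_s'],s['tool_pos'],s['eef_rot'],s['qpos'])
g=shot('side','s13')
cv2.imwrite('pics/s13c.png',cv2.resize(g['frame'][120:285,145:345],None,fx=4,fy=4,interpolation=2))
print(proj(f,[.5005,-.1005,.111]))
E
```

```text
17.2667 [ 0.49829377 -0.09908625  0.16016105] [-0.65977624  0.75145124  0.00369147 -0.00164879] [-4.30286666e-01  1.24775157e-01  1.84027109e+00 -7.11436500e-07
  1.18463234e+00  1.27025001e+00]
(np.float64(291.6147305629806), np.float64(237.43315764604318))
```

View pics/w13.png

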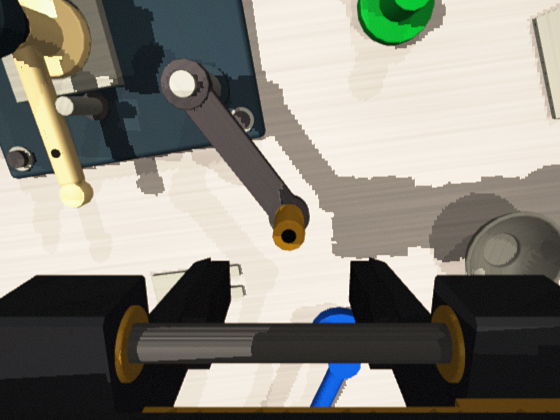

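View pics/s13c.png

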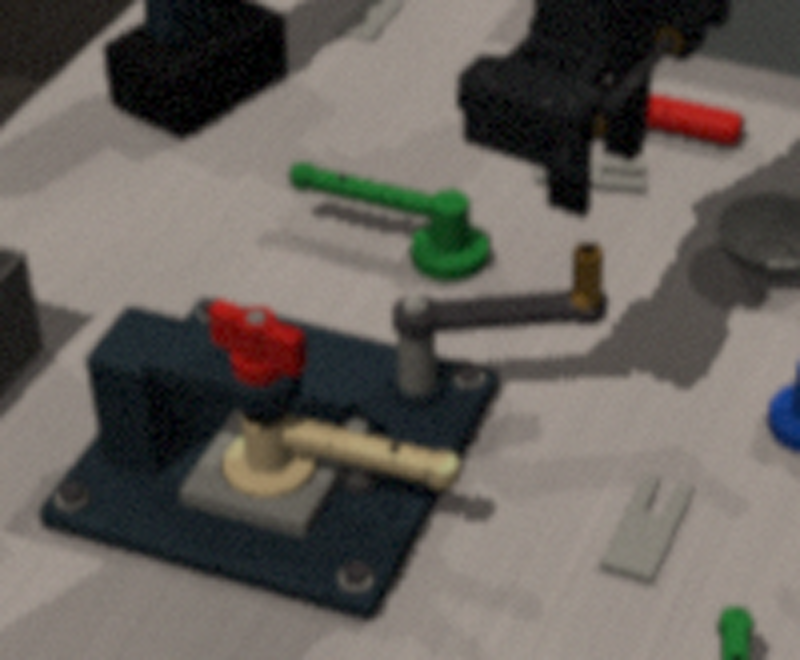

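The bush top at (289,236) is within 3 px of the prediction. Descend and pinch.

Emit:
step_arm(plan=[5,0,-0.1,-3,0,0,0,5,0,-0.1,-6,0,0,0,5,0,-0.1,-7.7,0,0,0,5,0,-0.1,-7.7,0,0,0,3,0,-0.1,-7.7,0,0,0,1,0,-0.1,-7.7,0,0,0,1,0,-0.1,-7.7,0,0,0,1,0,-0.1,-7.7,0,0,0,1,0,-0.1,-7.7,0,0,0])

```text
time_s: 18.07
tool_pos: [0.5022, -0.1011, 0.088]
eef_rot: [-0.66, 0.751, -0.001, 0.001]
force: [1.7, 1.1, -0.4]
opening: 0.217
```

```bash
python3 - <<'E'
from h import *
s=r.read_state();print(s['time_s'],s['tool_pos'],s['opening'],s['force'])
P=np.array([.5852,-.0505]);b=s['tool_pos'][:2]-P;print(np.hypot(*b),np.arctan2(b[1],b[0])%(2*np.pi))
a0=np.arctan2(b[1],b[0])%(2*np.pi);a1=np.arctan2(.0436+.0505,.557-.5852);R=.098
pr=b*0
for a in np.linspace(a0,a1,29)[1:]:
    q=R*np.array([np.cos(a),np.sin(a)])-b;print(round(a,2),(q*100).round(2))
E
```

```text
18.0667 [ 0.50218145 -0.10113384  0.08802822] 0.21655481813233574 [ 1.72449371  1.11898367 -0.39435758]
0.0972412743342022 3.689267040416345
3.62 [-0.38  0.52]
3.56 [-0.66  1.09]
3.49 [-0.9   1.69]
3.43 [-1.1   2.29]
3.36 [-1.26  2.91]
3.3 [-1.38  3.54]
3.23 [-1.46  4.17]
3.17 [-1.49  4.81]
3.1 [-1.49  5.45]
3.04 [-1.44  6.09]
2.97 [-1.36  6.72]
2.91 [-1.23  7.35]
2.84 [-1.06  7.97]
2.78 [-0.85  8.57]
2.71 [-0.6   9.16]
2.65 [-0.31  9.73]
2.58 [1.000e-02 1.028e+01]
2.51 [ 0.37 10.81]
2.45 [ 0.76 11.32]
2.38 [ 1.18 11.8 ]
2.32 [ 1.64 12.25]
2.25 [ 2.12 12.67]
2.19 [ 2.63 13.05]
2.12 [ 3.16 13.41]
2.06 [ 3.72 13.72]
1.99 [ 4.29 14.  ]
1.93 [ 4.88 14.25]
1.86 [ 5.49 14.45]
```

Emit:
step_arm(plan=[1,0,0,0,0,0,0,1,-0.3,0.5,0,0,0,0,1,-0.6,1.1,0,0,0,0,1,-0.85,1.7,0,0,0,0,1,-1.05,2.3,0,0,0,0,1,-1.2,2.9,0,0,0,0,1,-1.3,3.55,0,0,0,0,1,-1.4,4.2,0,0,0,0,1,-1.45,4.8,0,0,0,0,1,-1.45,5.45,0,0,0,0])

```text
time_s: 18.9
tool_pos: [0.4861, -0.0464, 0.0872]
eef_rot: [-0.66, 0.751, -0.0, -0.0]
force: [-0.8, -3.1, 4.1]
opening: 0.199
```

```bash
python3 - <<'E'
from h import *
s=r.read_state();print(s['time_s'],s['tool_pos'],s['opening'],s['force'])
P=np.array([.5852,-.0505]);b=s['tool_pos'][:2]-P;print(np.hypot(*b),np.arctan2(b[1],b[0])%(2*np.pi))
E
```

```text
18.9 [ 0.48614623 -0.04642501  0.08723001] 0.19909639465387294 [-0.78696976 -3.06235976  4.07795595]
0.09913755573075311 3.100476651675479
```

Emit:
step_arm(plan=[1,0.05,0.6,0,0,0,0,1,0.1,1.25,0,0,0,0,1,0.25,1.9,0,0,0,0,1,0.4,2.5,0,0,0,0,1,0.6,3.1,0,0,0,0,1,0.85,3.7,0,0,0,0,1,1.15,4.3,0,0,0,0,1,1.45,4.85,0,0,0,0,1,1.8,5.35,0,0,0,0,1,2.2,5.85,0,0,0,0])

```text
time_s: 19.73
tool_pos: [0.5087, 0.0127, 0.0865]
eef_rot: [-0.66, 0.751, 0.0, -0.0]
force: [-1.3, -3.2, 3.6]
opening: 0.199
```

Emit:
step_arm(plan=[1,0.4,0.5,0,0,0,0,1,0.9,0.95,0,0,0,0,1,1.35,1.35,0,0,0,0,1,1.9,1.75,0,0,0,0,1,2.4,2.1,0,0,0,0,1,2.95,2.4,0,0,0,0,1,3.5,2.7,0,0,0,0,1,4.1,2.9,0,0,0,0,1,4.4,3,0,0,0,0,1,4.4,3,0,0,0,0])

```text
time_s: 20.57
tool_pos: [0.553, 0.0427, 0.0863]
eef_rot: [-0.66, 0.751, 0.0, 0.0]
force: [-0.5, 1.3, -1.3]
opening: 0.198
```

```bash
python3 - <<'E'
from h import *
s=r.read_state();print(s['time_s'],s['tool_pos'],s['opening'],s['force'])
P=np.array([.5852,-.0505]);b=s['tool_pos'][:2]-P;print(np.hypot(*b),np.arctan2(b[1],b[0])%(2*np.pi))
g=shot('side','s14');cv2.imwrite('pics/s14c.png',cv2.resize(g['frame'][120:285,145:345],None,fx=4,fy=4,interpolation=2))
E
```

```text
20.5667 [0.55299659 0.04267175 0.08628697] 0.19803738011491018 [-0.54196236  1.28607088 -1.2951569 ]
0.09858009167280486 1.9035771869675147
```

View pics/s14c.png

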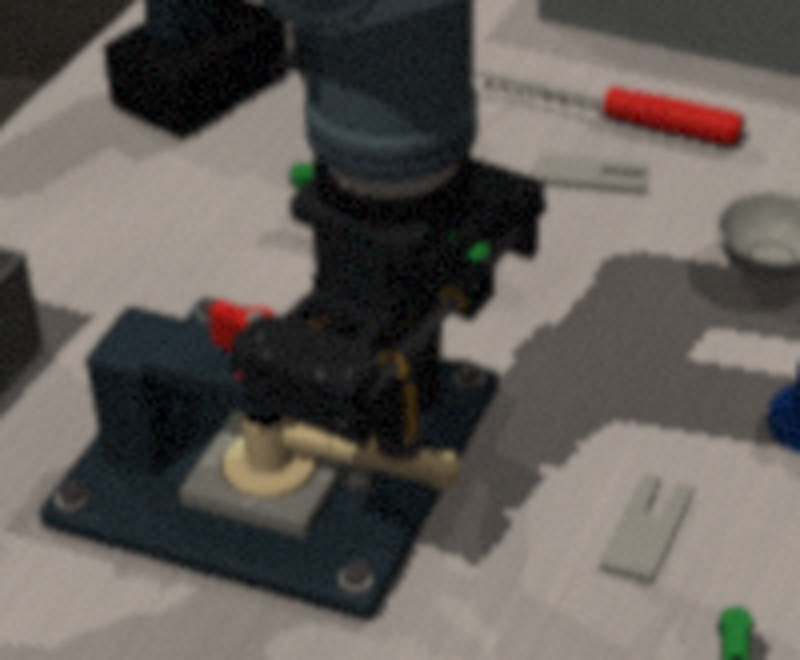

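Near the end. Nudge along the tangent (+x, a little +y) until the hard limit resists.

Emit:
step_arm(plan=[1,0.1,0.03,0,0,0,0,1,0.2,0.06,0,0,0,0,1,0.3,0.09,0,0,0,0,1,0.4,0.12,0,0,0,0,1,0.4,0.12,0,0,0,0,1,0.4,0.12,0,0,0,0])

```text
time_s: 21.12
tool_pos: [0.5563, 0.0435, 0.0863]
eef_rot: [-0.66, 0.751, 0.0, -0.0]
force: [-2.4, 2.5, -4.3]
opening: 0.197
```

Emit:
step_arm(plan=[1,0.1,0.03,0,0,0,0,1,0.2,0.06,0,0,0,0,1,0.2,0.06,0,0,0,0])

```text
time_s: 21.37
tool_pos: [0.5569, 0.0437, 0.0863]
eef_rot: [-0.66, 0.751, 0.001, -0.002]
force: [-9.5, 0.6, -0.1]
opening: 0.195
```

It resists with 9.5 N at (0.557, 0.044), the predicted end. Open, rise, back off and check.

Emit:
step_arm(plan=[1,0,0,0,0,0,0,2.2,0,0,0,0,0,0,3.5,0,0,0,0,0,0,4.5,0,0,0,0,0,0,5,0,0,0,0,0,0,5,0,0,2,0,0,0,5,0,0,5,0,0,0,5,0,0,9,0,0,0,5,0,0,13,0,0,0,5,0,0,13,0,0,0])

```text
time_s: 22.2
tool_pos: [0.5638, 0.0432, 0.2263]
eef_rot: [-0.66, 0.751, -0.006, 0.005]
force: [1.3, 0.0, 1.7]
opening: 0.561
```

Emit:
step_arm(plan=[5,-4,0,2,0,0,0,5,-8,0,4,0,0,0,5,-9,0,4,0,0,0,5,-9,0,4,0,0,0,5,-9,0,4,0,0,0])

```text
time_s: 22.62
tool_pos: [0.4693, 0.0437, 0.2575]
eef_rot: [-0.66, 0.751, -0.001, 0.001]
force: [-0.1, -0.2, 0.1]
opening: 0.569
```

```bash
python3 - <<'E'
from h import *
f=shot('wrist','w15');g=shot('side','s15');c=shot('scene','c15')
cv2.imwrite('pics/s15c.png',cv2.resize(g['frame'][165:285,145:310],None,fx=4.8,fy=4.8,interpolation=2))
s=r.read_state();print(s['time_s'],s['tool_pos'],s['force'])
E
```

```text
22.7667 [0.46949956 0.04366662 0.25638599] [-0.31867238  0.4966415  -0.64807603]
```

View pics/w15.png

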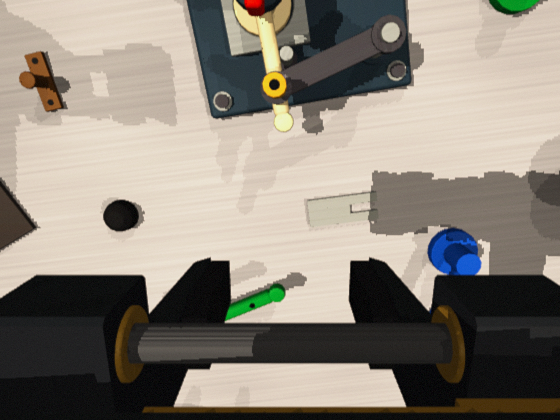

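View pics/s15c.png

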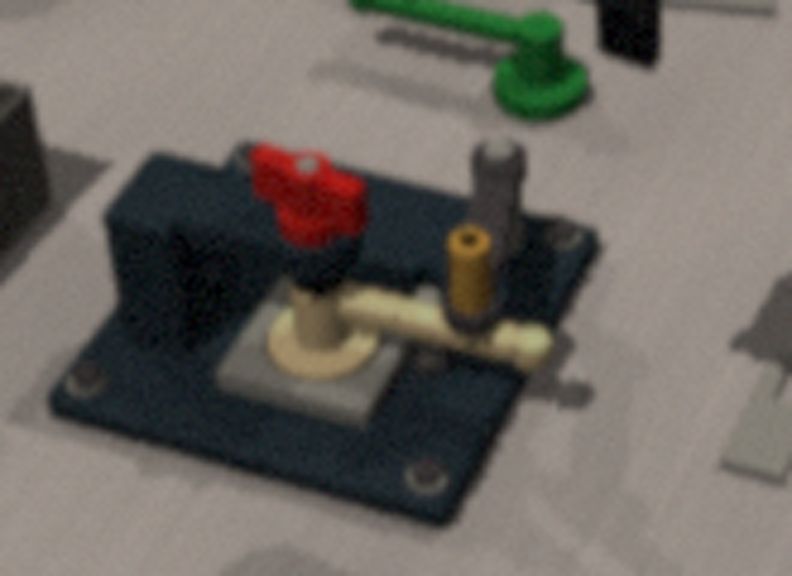

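View pics/c15.png

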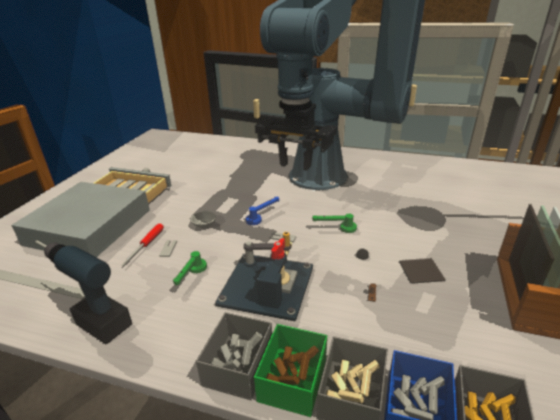

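The bush stands over the lever at (275,85) in the wrist view, and the other things look unmoved. One numeric check of bush against dimple.

```bash
python3 - <<'E'
from h import *
S=r.grab_frame('side');W=r.grab_frame('wrist')
s=lambda U,V:((U+.5)/4.8-.5+145,(V+.5)/4.8-.5+165)
print('bush',onz(S,*s(469,237),.111).round(4),onz(W,274.5,85,.111).round(4))
print('dimple (side s12)',onz(S,*s(474,321),.062).round(4),'pin',onz(S,*s(428,292),.058).round(4),'end',onz(W,283.5,121.5,.062).round(4),'post',onz(W,391,33,.08).round(4))
E
```

```text
bush [0.5577 0.0407 0.111 ] [0.5577 0.0431 0.111 ]
dimple (side s12) [0.5561 0.0418 0.062 ] pin [0.5849 0.0291 0.058 ] end [0.5301 0.0409 0.062 ] post [ 0.5859 -0.0511  0.08  ]
```

```bash
python3 -c "
from workcell import r
print(r.close_job(), r.read_state()['time_s'])"
```

```text
the job is handed in; nothing more can be done
the job is handed in; nothing more can be done
```

The job is done and handed in at about 23 s of the 69 s allowed. The steps, in the order asked:

- **Freeing the handle:** I backed the knob off 1.4 rad, under half a turn.
- **Lever to stop pin:** I brought the lever round about 0.96 rad. It met the pin with 11 N of contact force, and I then let go gently.
- **Tightening:** I turned the knob back 1.6 rad, so it sits about 0.2 rad tighter than it started. The clamp force itself can't be measured; I went by the knob angle.
- **Drill guide:** I pinched the bush and swung the guide in until the hard limit resisted with 9.5 N, then released it and backed the arm away.

**Last checks:**
- The bush is at about (0.558, 0.042) and the dimple at (0.556, 0.042), about 2 mm apart, which is within the calibration.
- The bush's end position also matches the one worked out from the jig.
- The lever still looked to be against the pin in the last views.
- The other things on the counter looked unmoved in the pictures; I did not measure them.
- **Disagreement:** one reading of the lever's yaw, from the dimple to the round end, was about 0.04 rad off the jig's. A reading from the clamp axis to the dimple agreed within 0.02 rad, so I took the first as pixel error over its short 27 mm length.

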